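Hold a circuit board against both contact stops of a test jig

TASK

Fold the clear cover of the test jig up until it stands upright, and leave it there. Then pick up the green circuit board by its black heat sink, set it flat on the jig's nest with its two gold-padded edges towards the two steel stops, and press it firmly into the corner until both edges bear flush on both stops at once and both rows of sprung contact pins are pushed in. Finish while still holding the board pressed there (the pins push it out again if it is let go), with the two blue-capped vials left standing and the tape roll and screwdriver left where they lie.

Things in the scene. Friction and masses are not known exactly. Their poses are not given: they have to be found in the camera images.
- jig: fixed test jig: aluminium base 170 (x) x 190 (y) x 12 mm, yaw up to 0.25 rad. Origin: centre of its underside, z up. Its flat top (z 12 mm) is the nest floor. Stops stand behind (+x) and right (-y) of the nest. On the left: hinge posts to 65 mm high, and a dark strip 18 mm high at y 46 to 66. Two thin posts 57 mm high at x +-78, y -86 carry the shut cover
- nest_corner (a point): the corner in which the planes of the two stop faces meet, at floor height: at (50, -60, 12) mm in the jig's frame, axes as the jig's. The seated board's contact corner lies here and its axes are then the jig's
- back_stop: rear stop: two polished steel blocks 10 mm high above the nest floor, 20 mm wide, 30 mm apart, their face looking to the jig's -x. Origin: middle of the foot of the face; x points into the stop (jig +x). Rigid, and fixed to the jig. Flush against it the board is 38 mm (centre) in front of the face. A push of 12 to 20 N towards each stop seats the board on both in spite of friction
- side_stop: right-hand stop, the same, its face looking to the jig's +y. Origin: middle of the foot of the face; x points into the stop (jig -y). Flush against it the board's centre is 33 mm from the face. Pushing at the heat sink also presses the board's leading edge down on the floor: ease that off, or friction there can keep the board off a stop
- back_stop_pins (a joint): row of five gold sprung contact pins, 18 mm wide, about 5 mm above the floor, in the middle of the rear stop. 0 = out, standing 4 mm proud of the face; 0.004 = pushed in flush with the face; hard end 0.005. The spring pushes back with 1 N at 0 and 3 N when flush
- side_stop_pins (a joint): the same row of pins in the right-hand stop, same values
- cover (a joint): clear, slightly milky flat cover over the nest, 158 (x) x 150 mm, 4 mm thick, hinged on the jig's left. 0 = shut (level, 59 mm above the worktop), pi/2 = upright, hard end 2.2; it starts 0 to 0.5 rad open. Stiff hinge: it stays where it is left and takes about 3 N at the bar to move
- cover_hinge (a point): middle of the cover's hinge line, (0, 80, 59) mm in the jig's frame; the hinge line runs along the jig's x and the cover's free edge (158 mm from it) rises from the right and swings over to the left
- cover_bar (a point): middle of the cover's red bar handle: 10 mm thick, parallel to the hinge line, free over 68 mm between its posts, 145 mm from the hinge along the cover and 40 mm off its mid-plane on the outside (gap 33 mm). At cover angle a it lies from the hinge at y = -145 cos a + 40 sin a, z = 145 sin a + 40 cos a (mm, jig frame). It can turn in a grip across it
- board: green circuit board 76 (x) x 66 (y) mm, 0.12 kg, loose on the right, yaw up to 0.6 rad. Origin: centre of its underside (feet), z up. Its rigid edge spans z 3 to 7 mm. In its middle a black finned heat sink 30 x 30 mm, z 7 to 35 mm, strong enough to grip across either way. Gold pads on its +x and -y edges: these go against the rear and the right-hand stop
- board_corner (a point): the board's corner between its two gold-padded edges: at (38, -33, 3) mm in the board's frame
- cap_vial_1: small blue-capped vial, 27 mm wide, 56 mm high, standing loose beyond the board. Origin: centre of its underside
- cap_vial_2: small blue-capped vial, the same, next to the other
- tape_roll: roll of beige tape, 96 mm wide, 25 mm high, lying flat on the left. Origin: centre of its underside
- screwdriver: screwdriver with a yellow handle, 130 mm long, 17 mm thick, lying near the front edge of the worktop between robot and board. Origin: below its middle
Mind the look-alikes: they are no part of the job. What is shaped like the board but purple or red is not meant.

How it is judged:
By the outcome, as a careful person would: the job done as asked, in the order asked, and still so for the second after the job is handed in, while the arm keeps its last pose, push and grip.
It also fails if it takes over 69 s, if anything falls off the work surface, if the arm or the gripper's body presses on something with over 40 N, if the wrist force passes 120 N, or if a joint passes its speed limit or range.

ROBOT

A 6-joint arm with a two-finger parallel gripper is mounted at the origin on a cart in front of the work surface, level with it; the furniture and walls round the work are solid. World frame = base frame: x ahead of the robot, y to its left, z up, the work surface at z = 0. Lengths are in mm, angles in rad, forces in N, time in s.
With the tool pointing down it reaches from about 350 to 975 mm from the base axis. Payload 7.1 kg.
Tool frame: the origin (TCP) lies at the very end of the fingers, on their centre line; the grasp point (between the pads) lies 19 mm behind it (ctrl.grasp_offset is the distance from the TCP to the grasp point, in mm); z points along the fingers, y is the line along which they close (so a half turn about z gives the same grasp; the last joint's range is limited). The gripper opens to 88 mm and grips with 3 to 60 N. Pads are 20 mm wide; open, the fingers measure 115 mm over their backs; the gripper's body (75 mm by 178 mm) begins 61 mm behind the grasp point.
Start: joints at [-1.262, 0.423, 1.63, -0, 1.089, -0.019], TCP at [201.243, -591.698, 222.675] pointing down, gripper open.
Joint ranges: [-3, 3], [-0.9, 2.11], [0.09, 2.58], [-1.31, 4.45], [0.11, 2.69], [-2.54, 2.54]. Speed limits (rad/s): [2.39, 2.39, 3.01, 3.14, 3.14, 3.14].

INTERFACE

Orientations are given as a rotation vector (axis times angle).
In Python, from workcell import ctrl, viewer, ticket, models gives the robot as it stands.
- The arm moves only by the tool play_rows, never from a script. Its arguments are lists of equal length, an entry for each row: "dp": the shift along the world's x, y, z in mm, a list of three; "yaw": the turn about the world's z in degrees. In form: {"dp": [[tx, ty, tz], ...], "yaw": [yaw, ...]}. A call has 1 to 8 rows; each row shifts and turns the commanded pose from where the row before left it; what a row does not reach is not made up. A row lasts 1/12 s, in which the tool goes at most 41.7 mm and 7.16 degrees, less where a joint would pass 70% of its speed; a pose out of reach is approached as far as the arm can. A call is refused whole if a number of a shift passes 41.7 or a number of a turn 7.16, either way. A call with a gripper value outside its range is refused whole. "gripper" is the closure, from 0 (fully open) to 1 (shut), set as the call begins (left out, the last holds). The fingers move at their own pace and stop on an object; the grip force is fixed at half the most. Time passes only in rows, so rows that do not move let the fingers close. It gives the time, the measured TCP pose, the force, the opening and the grip force at its end, in the units of the state.
- ctrl.get_obs(): the state, without advancing time (a new reading comes with each control period).
- viewer.get_image(name): name is "scene" or "top" or "wrist"; returns a dict with "pixels" (400x640x3 uint8, red, green, blue), "range_z" (400x640 float32, mm along the optical axis (not along the pixel's ray), 0 where there is no reading), "fx", "fy", "cx", "cy" (pixels), "dist_coeffs" ([k1, k2, p1, p2, k3] as OpenCV has them; the pictures are not rectified), "T" (4x4, takes a point from camera to world coordinates); the wrist camera has in their place "hand_eye" (4x4, takes a point from camera to tool coordinates, whose origin is the TCP and whose axes are the flange's). Camera axes: x right, y up, looking along -z (the intrinsics and any distortion apply to the point x, -y, -z); pixel columns grow to the right and rows downward; lengths in mm; the calibration is good to about 2 mm. A picture is of the moment at which its call begins: read the wrist's pose just before it.
- ticket.close_job(): hands the job in; it is judged then, once.
Trained networks look in a picture, given as the dict that the camera call returned (one of the last four; its "shot" number tells which), for a name from the list of things; names that differ only in an ending like _2 or _b are one class to them, and where a whole thing is asked for, a point or a joint stands for the part that bears it (a point fixed in the world has none). Each returns a list of dicts, best first, with "conf" (0 to 1); they miss things now and then, are a little off and sometimes report something else, mostly with a low value. They report only what shows in the picture. A call takes as long as a camera call. They do not tell look-alikes from the thing itself.
- models.look_for(picture, name): "bbox" ([centre column, centre row, width, height] in pixels, round what is visible of it).
- models.landmark_of(picture, name): "location" ([column, row] in pixels: a listed point, or the origin of a listed thing).
The state is a dict: "t": time; "qpos": joint angles; "qvel": joint speeds; "joint_torque": joint torques, N m; "ee_pos": TCP position; "orientation": TCP orientation; "ft_force": force on the tool from outside, world axes, zero at the start; "moment": the same for the moment, N m; "width": finger opening in mm; "grasp_force": force on a finger pad.
Only numpy, scipy, OpenCV 4.12 (cv2) and the standard library are available. Lean on these libraries where they do the work, as an engineer would, in place of code of your own. Each camera call takes 0.05 s, during which the arm holds its last target. There are 200 camera calls.

## Working session

There is one attempt and no reset: what is moved stays moved. The work goes in short steps, Python scripts to look and compute and a tool call to move; the robot and the scene stay as the last step left them, time stands still between calls to the robot, and variables do not carry over. Pictures are saved under pics/ and viewed, at most 10 in all, crops included, and the job is handed in when it is done.

Besides the shell and the picture viewer there is one more tool, called in YAML: its name, and indented under it one key for each argument. play_rows: Moves the arm, as the interface text tells. Its arguments: {"type":"object","properties":{"dp":{"type":"array"},"yaw":{"type":"array"},"gripper":{"type":"number"}},"required":["dp","yaw"]}

```bash
ls; mkdir -p pics
cat > h.py <<'E'
import numpy as np, cv2
from workcell import ctrl, viewer, ticket, models
from scipy.spatial.transform import Rotation as R
def T_of(im, obs=None):
    if 'T' in im: return np.array(im['T'])
    T=np.eye(4);T[:3,:3]=R.from_rotvec(obs['orientation']).as_matrix();T[:3,3]=obs['ee_pos']
    return T@np.array(im['hand_eye'])
def ray(im,uv,T):
    K=np.array([[im['fx'],0,im['cx']],[0,im['fy'],im['cy']],[0,0,1]])
    p=cv2.undistortPoints(np.array([[uv]],float),K,np.array(im['dist_coeffs'],float))[0,0]
    return T[:3,3],T[:3,:3]@np.array([p[0],-p[1],-1.])
def at_z(im,uv,T,z):
    o,d=ray(im,uv,T); return o+d*(z-o[2])/d[2]
def at_depth(im,uv,T,r=1):
    u,v=int(round(uv[0])),int(round(uv[1]))
    w=im['range_z'][max(0,v-r):v+r+1,max(0,u-r):u+r+1]; w=w[w>0]
    if not len(w): return None
    o,d=ray(im,uv,T); return o+d*np.median(w)
def save(im,name,box=None,s=1):
    p=im['pixels'][:,:,::-1]
    if box: p=p[box[1]:box[3],box[0]:box[2]]
    cv2.imwrite('pics/'+name,cv2.resize(p,None,fx=s,fy=s,interpolation=cv2.INTER_CUBIC))
E
python3 - <<'E'
from h import *
np.set_printoptions(precision=1,suppress=True)
for n in ['scene','top']:
    im=viewer.get_image(n); save(im,n+'.png'); T=T_of(im); print(n,T[:3,3])
    for k in ['board','board_corner','nest_corner','cover_bar','cover_hinge','jig','back_stop','side_stop','cap_vial_1','tape_roll','screwdriver']:
        for r in models.landmark_of(im,k)[:4]:
            print(k,round(r['conf'],2),np.array(r['location']),at_depth(im,r['location'],T),at_z(im,r['location'],T,0))
o=ctrl.get_obs();print(o['t'],o['orientation'],o['width'])
E
```

```text
pics
scene [ -232.6 -1268.1   751.8]
board 0.73 [346.7 281.8] [ 412.1 -384.9    9. ] [ 419.9 -374.2    0. ]
board 0.59 [334.3 235.7] [ 194.6 -641.4  335.3] [ 538.6 -136.8    0. ]
board 0.54 [354.7 250.7] [ 223.3 -665.8  307. ] [ 537.9 -250.1    0. ]
board 0.27 [252.9 193.3] [443.8 276.8  20.6] [462.9 320.3  -0. ]
board_corner 0.69 [330.9 274.1] [ 404.  -319.4    0.6] [ 404.5 -318.6    0. ]
board_corner 0.46 [373.2 249.5] [ 588.3 -277.4    1.6] [ 590.1 -275.3    0. ]
cover_bar 0.66 [310.1 179.1] [ 165.3 -608.2  440.3] [727.8 324.7   0. ]
cover_hinge 0.7 [285.5 184.5] [613.7 330.2  -0.5] [613.2 329.2  -0. ]
jig 0.94 [298.7 207.7] [ 169.2 -558.9  364.8] [547.8 109.5   0. ]
cap_vial_1 0.6 [403.1 262.6] [ 581.3 -420.6   31.6] [ 616.9 -383.4    0. ]
cap_vial_1 0.43 [403.9 267.2] [ 581.3 -425.4   18.8] [ 602.2 -403.7    0. ]
tape_roll 0.89 [254.2 195.5] [449.9 279.7   8.9] [458.  298.2   0. ]
screwdriver 0.61 [300.8 249.1] [ 176.3 -550.7  268.5] [ 403.5 -152.1    0. ]
top [ 281.6  -26.1 1358.9]
board 0.88 [432.7 239. ] [ 425.1 -352.4   22.7] [ 427.5 -357.9    0. ]
board 0.84 [394.1 197.9] [
[... 833 characters left out ...]
k_stop 0.26 [289.  181.9] [553.7  28.9 100. ] [575.3  33.3   0. ]
back_stop 0.17 [359.2 248.1] [ 398.2 -159.9    3.1] [ 398.5 -160.2    0. ]
side_stop 0.38 [288.5 185.6] [544.1  29.9 100.2] [565.   34.3   0. ]
cap_vial_1 0.56 [455.2 179.3] [ 586.1 -413.6   32.5] [ 593.5 -423.1    0. ]
cap_vial_1 0.53 [440.  171.5] [ 608.4 -375.2   25.3] [ 614.6 -381.8    0. ]
tape_roll 0.34 [440.  173.2] [ 605.6 -377.2   17.2] [ 609.8 -381.7    0. ]
screwdriver 0.71 [393.  196.7] [ 535.3 -247.    28.7] [ 540.8 -251.7    0. ]
screwdriver 0.54 [359.2 246.4] [ 403.  -160.2    0.5] [ 403.  -160.2    0. ]
screwdriver 0.45 [282.4 183.2] [541.4  43.3 140.2] [571.3  51.2   0. ]
1.2 [-3.1 -0.5  0. ] 87.40991960762605
```

Run:
```python
from h import *
im=viewer.get_image('top'); save(im,'topcrop.png',(200,130,500,280),2.66)
```

```text
(no output)
```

View pics/topcrop.png

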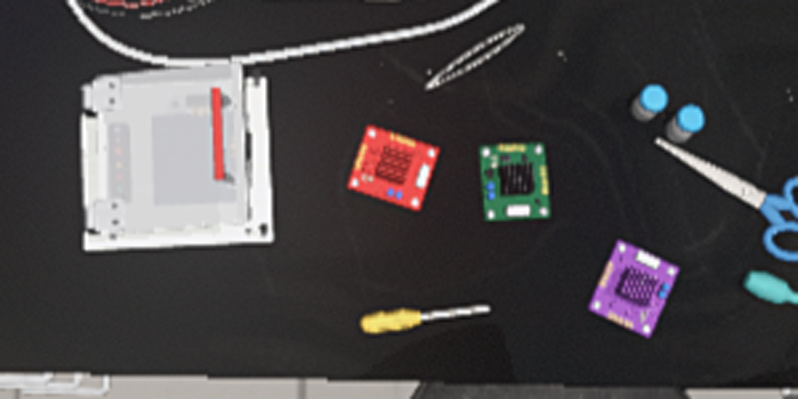

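View pics/scene.png

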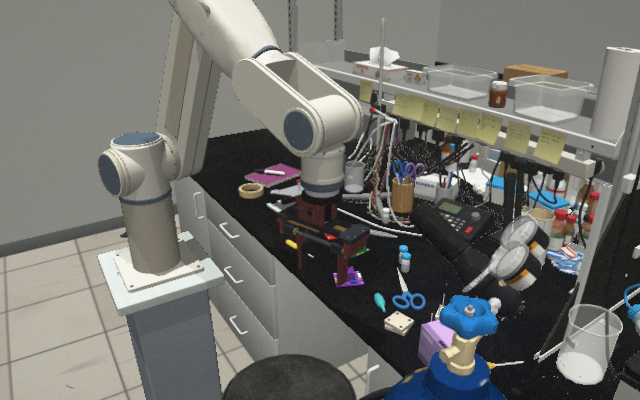

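Candidates in the top view are red (348,194), green (394,198) and purple (433,239). The green one fits the task, and its gold pads face +x and -y. I'll pass over it with the wrist camera on the way to the jig.

play_rows:
  dp:
    - [20,28,10]
    - [20,28,10]
    - [20,28,10]
    - [20,28,10]
    - [20,28,10]
    - [20,28,10]
    - [20,28,10]
    - [20,28,10]
  yaw: [-1,-2,-2,-2,-2,-2,-2,-2]

```text
t: 1.92
ee_pos: [361.9, -366.3, 303.4]
orientation: [3.14, 0.101, 0.001]
ft_force: [0.5, 0.2, 0.2]
width: 88.0
grasp_force: 0.0
```

play_rows:
  dp:
    - [20,30,10]
    - [20,30,10]
    - [20,30,10]
    - [10,20,0]
    - [0,0,0]
  yaw: [0,0,0,0,0]

```text
t: 2.33
ee_pos: [433.0, -254.8, 333.5]
orientation: [-3.14, -0.11, -0.003]
ft_force: [0.9, -0.5, 0.2]
width: 88.0
grasp_force: 0.0
```

Run:
```python
from h import *
np.set_printoptions(precision=2,suppress=True)
o=ctrl.get_obs(); im=viewer.get_image('wrist'); T=T_of(im,o); save(im,'w1.png')
print(o['t'],o['ee_pos'],o['orientation'],o['ft_force']);print(im['hand_eye'],T)
for k in ['board','board_corner']:
    for r in models.landmark_of(im,k)[:4]:
        print(k,round(r['conf'],2),np.array(r['location']),at_z(im,r['location'],T,0 if k=='board' else 3))
```

```text
2.3333 [ 433.01 -254.78  333.54] [-3.14 -0.11 -0.  ] [ 0.89 -0.46  0.16]
[[  -0.      0.96    0.27   74.23]
 [   1.      0.     -0.     -0.11]
 [  -0.      0.27   -0.96 -162.49]
 [   0.      0.      0.      1.  ]] [[   0.07    0.96    0.27  506.75]
 [  -1.      0.07    0.02 -249.52]
 [   0.     -0.27    0.96  496.18]
 [   0.      0.      0.      1.  ]]
board 0.89 [320.   94.3] [ 535.13 -250.92    0.  ]
board 0.85 [240.6  81.5] [ 545.66 -128.87    0.  ]
board 0.63 [386.9 166.1] [ 431.62 -367.65    0.  ]
board_corner 0.97 [341.3  67.6] [ 575.34 -280.02    3.  ]
board_corner 0.97 [223.5  47.9] [ 591.09 -103.79    3.  ]
board_corner 0.8 [359.6 183.9] [ 399.57 -325.8     3.  ]
```

View pics/w1.png

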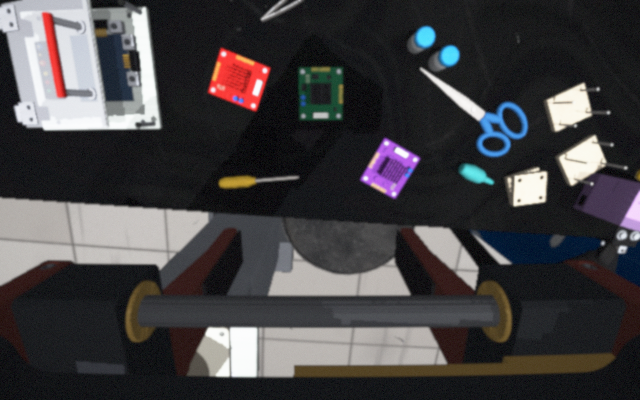

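The green board is at (320,94) in this image, with red at (240,80) and purple at (389,167). Its gold pads are on the top edge (+x) and right edge (-y). The jig is at upper left with the red bar. Next I'll look at the jig.

play_rows:
  dp:
    - [0,39,0]
    - [0,39,0]
    - [0,39,0]
    - [0,39,0]
    - [0,39,0]
    - [0,39,0]
    - [0,39,0]
    - [0,39,0]
  yaw: [0,0,0,0,0,0,0,0]

```text
t: 3.15
ee_pos: [431.0, 54.6, 332.6]
orientation: [3.14, 0.1, 0.0]
ft_force: [-0.1, -0.7, -0.4]
width: 87.7
grasp_force: 0.0
```

play_rows:
  dp:
    - [0,20,0]
    - [0,0,0]
  yaw: [0,0]

```text
t: 3.32
ee_pos: [431.3, 76.0, 332.5]
orientation: [-3.139, -0.107, 0.001]
ft_force: [-0.1, -0.4, 0.5]
width: 88.0
grasp_force: 0.0
```

Run:
```python
from h import *
np.set_printoptions(precision=2,suppress=True)
o=ctrl.get_obs(); im=viewer.get_image('wrist'); T=T_of(im,o); save(im,'w2.png',(120,0,520,250),2)
print(o['t'],o['ee_pos'],o['orientation'])
for k,z in [('jig',0),('nest_corner',12),('cover_bar',100),('cover_hinge',59),('back_stop',12),('side_stop',12)]:
    for r in models.landmark_of(im,k)[:2]:
        print(k,round(r['conf'],2),np.array(r['location']),at_z(im,r['location'],T,z),at_depth(im,r['location'],T))
# red bar pixels
p=im['pixels'].astype(int); m=(p[...,0]>130)&(p[...,1]<70)&(p[...,2]<70); 
n,l,s,c=cv2.connectedComponentsWithStats(m.astype(np.uint8))
i=1+np.argmax(s[1:,4]); print(s[i],c[i])
P=np.array([q for v,u in zip(*np.where(l==i)) if (q:=at_depth(im,(u,v),T,0)) is not None])
print(len(P),np.median(P,0),P.std(0)); d=np.linalg.svd(P-P.mean(0),full_matrices=False)[2][0];print(d, P.min(0),P.max(0))
```

```text
3.3167 [431.29  76.05 332.45] [-3.14 -0.11  0.  ]
jig 0.72 [311.1  86.1] [543.6   94.22   0.  ] [537.16  92.    83.44]
nest_corner 0.4 [312.1  85.7] [543.34  92.45  12.  ] [537.65  90.75  84.39]
cover_bar 0.56 [354.1  76.5] [550.43  40.47 100.  ] [545.58  44.85 142.51]
cover_hinge 0.65 [249.  78.] [543.95 176.02  59.  ] [548.14 186.34  11.62]
[ 425   63   65   62 1484] [457.01  94.02]
1477 [ 547.27 -121.05    8.59] [19.26 19.24 11.87]
[-0.71 -0.71  0.02] [ 504.54 -177.8    -1.01] [591.11 -80.93  37.93]
```

View pics/w2.png

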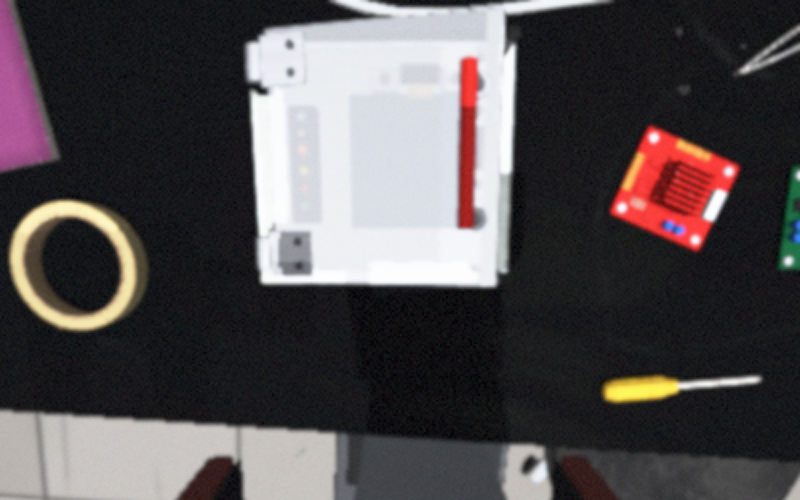

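The jig fills the centre of this crop. The red bar runs from (470,58) to (466,228), and the hinge is on the left. I'll refine the bar line.

Run:
```python
from h import *
np.set_printoptions(precision=3,suppress=True)
o=ctrl.get_obs(); im=viewer.get_image('wrist'); T=T_of(im,o)
p=im['pixels'].astype(int); m=(p[...,0]>90)&(p[...,1]<60)&(p[...,2]<60); m[:,:340]=0;m[:,372:]=0;m[130:]=0
P=np.array([q for v,u in zip(*np.where(m)) if (q:=at_depth(im,(u,v),T,0)) is not None])
z=np.median(P[:,2]);P=P[abs(P[:,2]-z)<8]
print(len(P),np.median(P,0)); f=cv2.fitLine(P[:,:2].astype(np.float32),cv2.DIST_HUBER,0,.01,.01).ravel();print(f,np.degrees(np.arctan(f[1]/f[0])))
print(P.min(0),P.max(0))
# hinge-line from the posts and table-level base edge: rows of pixel -> points at z 12 along front edge of base
for uv in [(251,142),(260,142),(300,142),(320,142)]: print(uv,at_z(im,uv,T,12),at_depth(im,uv,T,1))
ty=R.from_rotvec(o['orientation']).as_matrix()[:,1];print('tool y deg',np.degrees(np.arctan2(ty[1],ty[0])))
```

```text
445 [546.899  46.049 141.484]
[  0.997   0.083 548.173  45.999] 4.7554398
[508.177  39.027 138.804] [591.24   51.449 144.172]
(251, 142) [454.931 178.702  12.   ] [453.792 180.976   1.106]
(260, 142) [455.783 164.699  12.   ] [454.612 166.747   0.608]
(300, 142) [459.621 102.602  12.   ] [458.564 103.173   0.859]
(320, 142) [461.574  71.593  12.   ] [460.587  71.452   1.135]
tool y deg -86.34669696341456
```

play_rows:
  dp:
    - [23,-6,-20]
    - [23,-6,-20]
    - [23,-6,-20]
    - [24,-6,-20]
    - [24,-6,-20]
    - [0,0,-30]
    - [0,0,-30]
    - [0,0,-30]
  yaw: [0,0,0,0,0,0,0,0]

```text
t: 4.38
ee_pos: [548.7, 43.3, 141.3]
orientation: [3.14, 0.101, 0.001]
ft_force: [1.0, -0.3, 0.3]
width: 87.7
grasp_force: 0.0
```

play_rows:
  dp:
    - [0,0,-20]
    - [0,0,-3]
    - [0,0,0]
    - [0,0,0]
  yaw: [0,0,0,0]

```text
t: 4.72
ee_pos: [549.0, 44.0, 120.6]
orientation: [-3.14, -0.103, -0.002]
ft_force: [-0.2, 0.1, -0.2]
width: 88.1
grasp_force: 0.0
```

play_rows:
  dp:
    - [0,0,0]
    - [0,0,0]
    - [0,0,0]
    - [0,0,0]
    - [0,0,0]
    - [0,0,0]
  yaw: [0,0,0,0,0,0]
  gripper: 1

```text
t: 5.22
ee_pos: [548.4, 44.3, 120.0]
orientation: [-3.14, -0.104, -0.001]
ft_force: [0.2, 1.1, 0.3]
width: 51.1
grasp_force: 0.0
```

play_rows:
  dp:
    - [0,0,0]
    - [0,0,0]
    - [0,0,0]
    - [0,0,0]
    - [0,0,0]
    - [0,0,0]
    - [0,0,0]
    - [0,0,0]
  yaw: [0,0,0,0,0,0,0,0]

```text
t: 5.88
ee_pos: [548.1, 45.6, 119.3]
orientation: [-3.138, -0.103, 0.0]
ft_force: [0.5, 7.6, -3.7]
width: 8.8
grasp_force: 30.0
```

play_rows:
  dp:
    - [-0.5,7.7,11.6]
    - [-0.6,8.8,10.7]
    - [-0.7,9.7,10]
    - [-0.7,10.6,9]
    - [-0.8,11.4,7.9]
    - [-0.8,12.1,6.9]
    - [-0.9,12.7,5.7]
    - [0,0,0]
  yaw: [0,0,0,0,0,0,0,0]

```text
t: 6.55
ee_pos: [543.3, 118.7, 184.3]
orientation: [3.139, 0.106, 0.002]
ft_force: [-4.9, -5.4, 12.6]
width: 9.1
grasp_force: 30.0
```

play_rows:
  dp:
    - [-0.3,13.3,7]
    - [-0.5,13.9,3.6]
    - [-0.9,14,2.3]
    - [-1,14.4,0.9]
    - [-1,14.2,-0.5]
    - [0,0,0]
  yaw: [0,0,0,0,0,0]

```text
t: 7.05
ee_pos: [539.1, 190.2, 196.0]
orientation: [-3.138, -0.106, -0.0]
ft_force: [-4.9, 1.3, 8.9]
width: 8.8
grasp_force: 30.0
```

Run:
```python
from h import *
np.set_printoptions(precision=2,suppress=True)
o=ctrl.get_obs(); print(o['t'],np.array(o['ee_pos']),np.array(o['ft_force']))
im=viewer.get_image('top'); T=T_of(im)
for k in ['cover_bar','cover_hinge','jig','nest_corner','back_stop','side_stop']:
    for r in models.landmark_of(im,k)[:2]: print(k,round(r['conf'],2),np.array(r['location']),at_depth(im,r['location'],T),at_z(im,r['location'],T,12))
```

```text
7.05 [539.06 190.17 195.98] [-4.91  1.34  8.92]
cover_hinge 0.89 [235.  187.4] [444.32  96.1  554.49] [554.02 178.51  12.  ]
jig 0.72 [263. 193.] [540.38 102.12  12.  ] [540.38 102.12  12.  ]
nest_corner 0.66 [286.1 174.9] [592.06  41.24  11.94] [592.04  41.24  12.  ]
back_stop 0.5 [277.6 172.9] [596.87  64.5   12.88] [597.07  64.56  12.  ]
side_stop 0.5 [287.6 185. ] [563.1   36.08  16.56] [564.06  36.29  12.  ]
side_stop 0.21 [440.1 172.3] [ 606.62 -375.88   23.39] [ 609.39 -378.86   12.  ]
```

play_rows:
  dp:
    - [-1,13.5,-1.5]
    - [-1,13.5,-3]
    - [0,0.5,0]
    - [0,0,0]
    - [0,0,0]
  yaw: [0,0,0,0,0]

```text
t: 7.82
ee_pos: [537.6, 216.1, 191.1]
orientation: [-3.138, -0.105, -0.001]
ft_force: [-2.6, 2.7, 6.2]
width: 9.5
grasp_force: 30.0
```

Run:
```python
from h import *
np.set_printoptions(precision=2,suppress=True)
o=ctrl.get_obs(); print(o['t'],np.array(o['ee_pos']),np.array(o['ft_force']))
im=viewer.get_image('wrist');T=T_of(im,o); save(im,'w3.png')
im=viewer.get_image('scene'); save(im,'s3.png',(220,130,420,290),4)
```

```text
7.8167 [537.59 216.07 191.07] [-2.6   2.74  6.22]
```

View pics/w3.png

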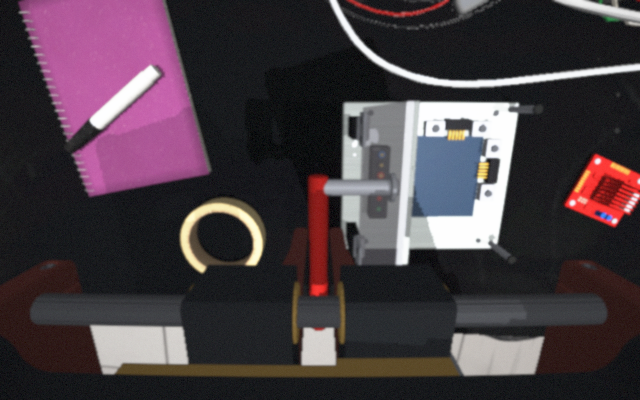

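play_rows:
  dp:
    - [0,0,0]
    - [0,0,0]
    - [0,0,0]
    - [0,0,0]
    - [0,0,0]
  yaw: [0,0,0,0,0]
  gripper: 0.66

```text
t: 8.33
ee_pos: [537.5, 214.5, 190.1]
orientation: [3.14, 0.103, -0.0]
ft_force: [0.6, -0.4, -0.7]
width: 29.7
grasp_force: 0.0
```

play_rows:
  dp:
    - [0,0,15]
    - [0,0,30]
    - [0,0,35]
    - [-30,-20,20]
    - [-30,-25,0]
    - [-10,-35,0]
    - [0,-40,0]
    - [0,0,0]
  yaw: [0,0,0,0,0,0,0,0]

```text
t: 9.0
ee_pos: [466.4, 89.9, 290.6]
orientation: [3.138, 0.099, 0.0]
ft_force: [0.6, -0.2, -0.2]
width: 30.0
grasp_force: 0.0
```

Run:
```python
from h import *
np.set_printoptions(precision=2,suppress=True)
o=ctrl.get_obs(); print(o['t'],np.array(o['ee_pos']),np.array(o['orientation']),np.array(o['ft_force']))
im=viewer.get_image('wrist');T=T_of(im,o); save(im,'w4.png',(150,20,550,270),2)
for k,z in [('jig',0),('nest_corner',12),('cover_bar',204),('cover_hinge',59),('back_stop',12),('side_stop',12)]:
    for r in models.landmark_of(im,k)[:2]:
        print(k,round(r['conf'],2),np.array(r['location']),at_z(im,r['location'],T,z),at_depth(im,r['location'],T))
vv,uu=np.where(im['range_z']>0)
P=np.array([at_depth(im,(u,v),T,0) for v,u in zip(vv[::2],uu[::2]) if v<260])
np.save('P.npy',P)
Q=P[(P[:,2]>90)&(P[:,2]<230)&(P[:,1]>120)&(P[:,1]<240)&(P[:,0]>440)]
for z in range(90,230,15):
    q=Q[(Q[:,2]>=z)&(Q[:,2]<z+15)]
    if len(q): print(z,len(q),q.min(0),np.median(q,0),q.max(0))
```

```text
9.0 [466.42  89.92 290.57] [3.14 0.1  0.  ] [ 0.63 -0.25 -0.25]
jig 0.6 [322.1 107.4] [548.12  88.55   0.  ] [547.9   88.73  12.81]
cover_bar 0.79 [163.8 108. ] [537.05 215.36 204.  ] [537.1  213.61 207.61]
cover_hinge 0.66 [254.  109.1] [540.01 173.2   59.  ] [539.95 182.35  12.9 ]
back_stop 0.75 [338.1  67.1] [601.25  70.76  12.  ] [600.34  71.12  18.61]
side_stop 0.75 [551.4 133.1] [ 535.43 -242.67   12.  ] [ 535.51 -237.46   18.8 ]
side_stop 0.59 [363.8 101.1] [559.92  32.07  12.  ] [559.66  32.89  17.74]
90 219 [463.14 166.82  90.18] [548.43 173.18  97.43] [617.8  177.91 104.79]
105 256 [462.55 166.82 105.05] [546.14 173.18 112.85] [618.63 178.19 119.99]
120 297 [463.82 167.15 120.  ] [547.17 173.54 128.02] [619.8  178.87 134.96]
135 340 [463.03 167.44 135.07] [547.71 173.71 143.06] [619.44 178.58 149.99]
150 385 [463.29 167.52 150.01] [549.41 174.08 157.64] [618.97 179.45 164.99]
165 460 [462.55 167.46 165.02] [548.26 174.27 172.45] [619.61 179.81 180.  ]
180 544 [462.24 167.83 180.1 ] [548.72 174.34 187.72] [619.71 179.62 194.99]
195 1533 [462.68 166.27 195.01] [544.24 209.25 207.33] [616.62 223.1  209.99]
210 1137 [462.14 166.17 210.02] [545.36 174.19 216.99] [612.41 218.47 219.41]
```

View pics/w4.png

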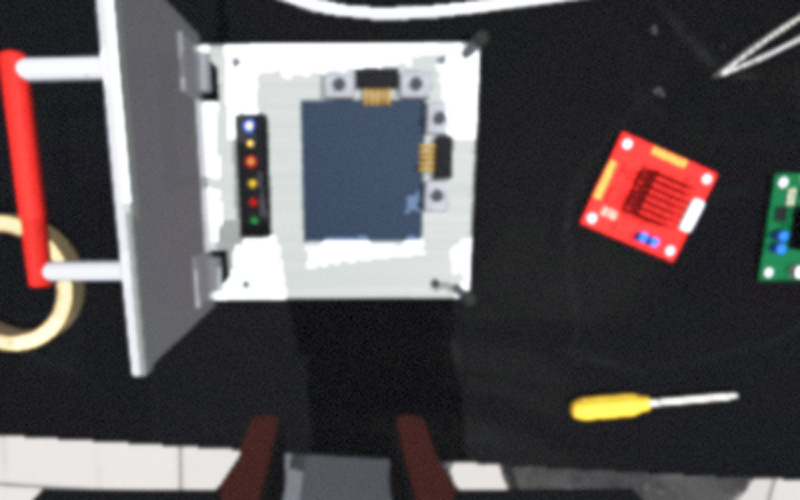

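The cover stands upright, with a face lean of about 0.01 rad. The nest is clear, with back pins at crop (377,96) and side pins at (428,158). I'll work out the jig pose while heading to the green board.

play_rows:
  dp:
    - [0,-40,0]
    - [0,-40,0]
    - [0,-40,0]
    - [0,-40,-5]
    - [0,-40,-10]
    - [-4,-38,-15]
    - [-4,-38,-15]
    - [-4,-38,-15]
  yaw: [0,0,0,0,0,0,0,0]
  gripper: 0

```text
t: 10.02
ee_pos: [455.8, -220.5, 229.6]
orientation: [3.14, 0.106, 0.001]
ft_force: [-0.1, -0.5, -0.0]
width: 79.5
grasp_force: 0.0
```

play_rows:
  dp:
    - [0,-20,-10]
    - [0,0,0]
  yaw: [0,0]

```text
t: 10.18
ee_pos: [455.0, -241.6, 218.0]
orientation: [-3.139, -0.1, 0.004]
ft_force: [-0.3, 1.1, 0.5]
width: 87.8
grasp_force: 0.0
```

Run:
```python
from h import *
np.set_printoptions(precision=2,suppress=True)
P=np.load('P.npy')
Q=P[(P[:,2]>85)&(P[:,2]<212)&(P[:,1]>160)&(P[:,1]<185)&(P[:,0]>440)]
for _ in range(4):
    A=np.c_[Q[:,0]-547,Q[:,2]-140,np.ones(len(Q))]; c=np.linalg.lstsq(A,Q[:,1],rcond=None)[0]; r=Q[:,1]-A@c; Q=Q[abs(r)<2.5*r.std()]
yaw=np.arctan(c[0]);print('plane',len(Q),r.std(),c,'yaw deg',np.degrees(yaw))
# jig top points
B=P[(abs(P[:,2]-12)<4)&(P[:,0]>430)&(P[:,0]<660)&(P[:,1]>-30)&(P[:,1]<220)]
for y in (np.degrees(yaw),):
    a=np.radians(y);b=B[:,:2]@np.array([[np.cos(a),-np.sin(a)],[np.sin(a),np.cos(a)]]); print('jig extents u,v',[np.percentile(b,q,axis=0) for q in (0.5,1,50,99,99.5)],np.median(B[:,2]))
print(cv2.minAreaRect(B[:,:2].astype(np.float32)))
S=P[(P[:,2]>18)&(P[:,2]<27)&(P[:,0]>500)&(P[:,0]<625)&(P[:,1]>10)&(P[:,1]<110)]
s=S[:,:2]@np.array([[np.cos(yaw),-np.sin(yaw)],[np.sin(yaw),np.cos(yaw)]])
print('stops',len(s)); print('back',np.percentile(s[s[:,1]>s[:,1].min()+25],[2,10,50],axis=0)); print(s.min(0),s.max(0))
np.save('stops.npy',np.c_[s,S[:,2]])
o=ctrl.get_obs(); print(o['t'],np.array(o['ee_pos']),np.array(o['orientation']),np.array(o['ft_force']))
ty=R.from_rotvec(o['orientation']).as_matrix()[:,1];print('tool y deg',np.degrees(np.arctan2(ty[1],ty[0])))
im=viewer.get_image('wrist');T=T_of(im,o); save(im,'w5.png',(170,0,470,200),2.6)
for k,z in [('board',0),('board_corner',3)]:
    for r in models.landmark_of(im,k)[:2]: print(k,round(r['conf'],2),np.array(r['location']),at_z(im,r['location'],T,z))
p=cv2.cvtColor(im['pixels'],cv2.COLOR_RGB2HSV); m=((p[...,0]>50)&(p[...,0]<85)&(p[...,1]>90)&(p[...,2]>30)).astype(np.uint8)
m=cv2.morphologyEx(m,cv2.MORPH_CLOSE,np.ones((9,9)))
n,l,st,c=cv2.connectedComponentsWithStats(m);i=1+np.argmax(st[1:,4]);print(st[i],c[i])
G=np.array([at_z(im,(u,v),T,7)[:2] for v,u in zip(*np.where(l==i))],np.float32);print(cv2.minAreaRect(G))
H=[q for v in range(0,260) for u in range(150,500) if (q:=at_depth(im,(u,v),T,0)) is not None and 27<q[2]<42 and abs(q[0]-535)<35 and abs(q[1]+250)<35]
H=np.array(H,np.float32);print(len(H),np.median(H,0),cv2.minAreaRect(H[:,:2]))
```

```text
plane 2815 0.29188861081085943 [  0.07   0.01 173.53] yaw deg 4.071945887658824
jig extents u,v [array([467.82, -38.41]), array([468.8, -37.6]), array([553.7 ,  51.94]), array([645.96, 142.2 ]), array([657.17, 143.32])] 12.531194773398909
((562.4373779296875, 92.4953384399414), (201.9521026611328, 185.10647583007812), 4.0890913009643555)
stops 672
back [[600.27   4.49]
 [602.39   9.28]
 [609.97  32.72]]
[528.96 -21.43] [619.63  62.75]
10.1833 [ 455.   -241.64  217.96] [-3.14 -0.1   0.  ] [-0.31  1.08  0.5 ]
tool y deg -86.34958352021557
board 0.84 [416.7 199.7] [ 428.58 -370.81    0.  ]
board 0.69 [330.8 107.9] [ 534.89 -251.68    0.  ]
board_corner 0.79 [202.4  52.2] [ 587.11 -101.49    3.  ]
board_corner 0.64 [254.7 215.5] [ 394.92 -162.99    3.  ]
[ 301   72   60   70 2854] [329.19 105.73]
((535.3862915039062, -251.15333557128906), (78.218505859375, 67.93584442138672), 4.237738132476807)Traceback (most recent call last):
  File "<stdin>", line 27, in <module>
cv2.error: OpenCV(4.12.0) /io/opencv/modules/imgproc/src/convhull.cpp:143: error: (-215:Assertion failed) total >= 0 && (depth == CV_32F || depth == CV_32S) in function 'convexHull'
```

View pics/w5.png

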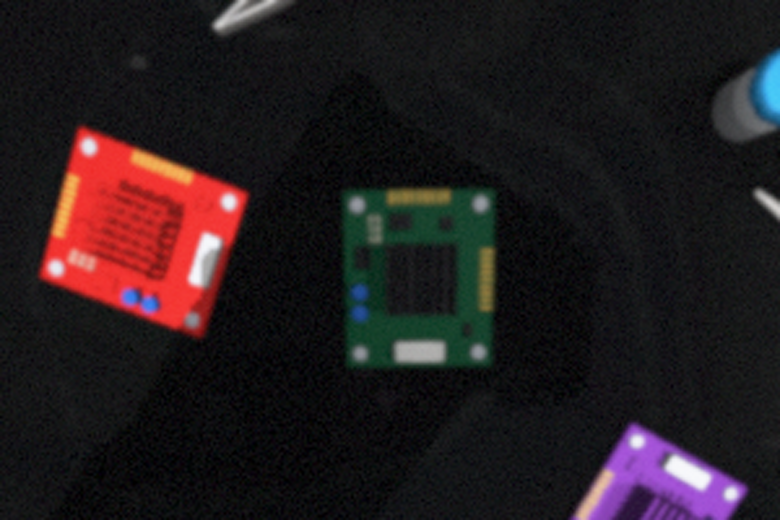

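The crop confirms the board: green at crop (420,278), gold pads up (+x) and right (-y), and parallel to the jig. I'll check component heights by the heat sink and get the stop faces.

Run:
```python
from h import *
np.set_printoptions(precision=1,suppress=True,linewidth=200)
o=ctrl.get_obs(); im=viewer.get_image('wrist');T=T_of(im,o)
a=np.radians(4.15);Rm=np.array([[np.cos(a),np.sin(a)],[-np.sin(a),np.cos(a)]])
g={}
for v in range(60,160):
    for u in range(290,375):
        q=at_depth(im,(u,v),T,0)
        if q is None: continue
        b=Rm@(q[:2]-[535.3,-251.3])
        if abs(b[0])<38 and abs(b[1])<33: g.setdefault((int(np.floor(b[0]/6)),int(np.floor(b[1]/6))),[]).append(q[2])
print('rows +x..-x, cols +y..-y')
for i in range(6,-8,-1): print(i*6,[int(round(np.median(g[(i,j)]))) if (i,j) in g else None for j in range(5,-7,-1)])
s=np.load('stops.npy')
for w in range(-24,66,6):
    q=s[(s[:,1]>=w)&(s[:,1]<w+6)]
    if len(q): print(w,len(q),q[:,0].min(),q[:,0].max(),np.median(q[:,2]))
```

```text
rows +x..-x, cols +y..-y
36 [8, 7, 7, 7, 8, 7, 8, 8, 8, 7, 8, 7]
30 [7, 9, 7, 7, 7, 7, 8, 8, 7, 7, 9, 8]
24 [8, 8, 8, 7, 9, 9, 7, 8, 8, 7, 7, 8]
18 [7, 7, 8, 7, 8, 8, 8, 8, 8, 7, 7, 7]
12 [7, 8, 8, 8, 12, 13, 14, 14, 13, 8, 8, 8]
6 [7, 9, 9, 14, 15, 23, 28, 25, 20, 7, 8, 7]
0 [8, 7, 7, 13, 15, 32, 34, 34, 32, 7, 8, 8]
-6 [7, 16, 7, 14, 14, 24, 29, 30, 28, 7, 7, 7]
-12 [7, 8, 7, 13, 14, 34, 29, 25, 30, 8, 7, 8]
-18 [8, 17, 8, 8, 13, 13, 14, 14, 13, 7, 7, 8]
-24 [8, 7, 8, 7, 7, 7, 8, 8, 8, 9, 7, 8]
-30 [7, 7, 8, 8, 8, 12, 11, 11, 7, 8, 7, 8]
-36 [7, 8, 8, 8, 16, 15, 15, 16, 8, 7, 9, 8]
-42 [7, 7, 8, 7, 7, 7, 7, 7, 8, 8, 7, 8]
-24 56 528.9720317237959 596.9557067439755 22.157864211402284
-18 123 528.9626013194576 598.4510871276226 22.326327452740088
-12 97 529.0198439796386 598.5670300056516 22.41016337808645
-6 71 530.3293305642886 616.7348288925613 22.18585170579803
0 31 602.0656222968063 616.8000533536094 23.08765764392126
6 34 601.2335362224832 616.7774225376401 23.024167192918412
12 19 601.9701245030438 619.0833611881158 22.699164946547
18 33 598.9644451631548 619.5116541659205 21.631866373310345
24 32 599.0027527976897 619.497566333301 21.58705628086915
30 37 598.9249427300474 619.6305053630771 21.74072610133078
36 27 602.7394820248244 619.4428204213664 22.324042481089464
42 28 601.207000023161 617.1801819216449 22.442792267992132
48 34 601.3013826150552 617.2958023083963 22.908939021340444
54 33 601.2947270041034 617.0921641320795 22.799750841389994
60 17 601.5085329022663 617.0399658463816 22.4267845022149
```

play_rows:
  dp:
    - [20,-3,-15]
    - [20,-3,-15]
    - [20,-2,-15]
    - [20,-2,-15]
    - [0,0,-30]
    - [0,0,-30]
    - [0,0,-30]
    - [0,0,-25]
  yaw: [0.4,0,0,0,0,0,0,0]

```text
t: 11.05
ee_pos: [536.2, -247.4, 44.3]
orientation: [-3.139, -0.119, -0.0]
ft_force: [-0.1, 0.1, 0.2]
width: 88.0
grasp_force: 0.0
```

play_rows:
  dp:
    - [0,0,-15]
    - [0,0,-9]
    - [0,0,0]
    - [0,0,0]
  yaw: [0,0,0,0]

```text
t: 11.38
ee_pos: [536.3, -248.7, 22.0]
orientation: [3.139, 0.117, 0.001]
ft_force: [-0.1, 0.5, -0.3]
width: 87.8
grasp_force: 0.0
```

play_rows:
  dp:
    - [-1,-2,-3]
    - [0,0,0]
    - [0,0,0]
    - [0,0,0]
    - [0,0,0]
    - [0,0,0]
    - [0,0,0]
    - [0,0,0]
  yaw: [0,0,0,0,0,0,0,0]
  gripper: 1

```text
t: 12.05
ee_pos: [534.5, -251.5, 18.3]
orientation: [3.139, 0.114, 0.0]
ft_force: [0.0, -0.1, 0.1]
width: 38.1
grasp_force: 0.0
```

play_rows:
  dp:
    - [0,0,0]
    - [0,0,0]
    - [0,0,0]
    - [0,0,0]
    - [0,0,0]
  yaw: [0,0,0,0,0]

```text
t: 12.47
ee_pos: [534.5, -251.4, 18.3]
orientation: [-3.139, -0.115, 0.0]
ft_force: [-0.6, -0.8, -0.4]
width: 29.6
grasp_force: 30.0
```

play_rows:
  dp:
    - [0,0,10]
    - [0,0,25]
    - [0,0,35]
    - [2,30,20]
    - [2,38,0]
    - [2,38,0]
    - [2,38,0]
    - [2,38,0]
  yaw: [0,0,0,0,0,0,0,0]

```text
t: 13.13
ee_pos: [544.4, -67.9, 109.2]
orientation: [3.139, 0.113, 0.001]
ft_force: [0.9, 0.5, -0.8]
width: 30.0
grasp_force: 30.0
```

play_rows:
  dp:
    - [2,38,0]
    - [2,38,0]
    - [2,38,0]
    - [1,20,0]
    - [0,10,0]
    - [0,0,0]
    - [0,0,0]
  yaw: [0,0,0,0,0,0,0]

```text
t: 13.72
ee_pos: [551.4, 74.2, 108.4]
orientation: [3.139, 0.116, -0.0]
ft_force: [0.3, 0.5, -1.1]
width: 29.9
grasp_force: 30.0
```

play_rows:
  dp:
    - [0,0,-25]
    - [0,0,-25]
    - [0,0,-15]
    - [0,0,-7]
    - [0,0,-3]
    - [0,0,0]
    - [0,0,0]
  yaw: [0,0,0,0,0,0,0]

```text
t: 14.3
ee_pos: [552.2, 74.0, 34.0]
orientation: [-3.14, -0.113, -0.002]
ft_force: [-0.2, 0.1, -1.4]
width: 29.7
grasp_force: 30.0
```

play_rows:
  dp:
    - [0,0,-1]
    - [0,0,-1]
    - [0,0,0]
    - [0,0,0]
  yaw: [0,0,0,0]

```text
t: 14.63
ee_pos: [551.8, 74.7, 31.7]
orientation: [-3.139, -0.115, -0.001]
ft_force: [-0.1, -0.6, -1.2]
width: 29.8
grasp_force: 30.0
```

play_rows:
  dp:
    - [0,0,-1]
    - [0,0,0]
    - [0,0,0]
  yaw: [0,0,0]

```text
t: 14.88
ee_pos: [551.5, 74.7, 30.3]
orientation: [3.139, 0.115, -0.0]
ft_force: [-0.9, 0.5, -1.5]
width: 29.5
grasp_force: 30.0
```

play_rows:
  dp:
    - [0,0,-1]
    - [0,0,0]
    - [0,0,0]
  yaw: [0,0,0]

```text
t: 15.13
ee_pos: [551.5, 74.7, 30.2]
orientation: [-3.139, -0.115, -0.0]
ft_force: [-3.2, -0.8, 9.7]
width: 29.5
grasp_force: 30.0
```

play_rows:
  dp:
    - [0,0,0.9]
    - [2,0.14,0]
    - [2,0.14,0]
    - [1,0.07,0]
    - [0,0,0]
    - [0,0,0]
  yaw: [0,0,0,0,0,0]

```text
t: 15.63
ee_pos: [555.5, 74.9, 30.2]
orientation: [3.139, 0.115, -0.004]
ft_force: [-6.0, -0.2, 7.0]
width: 30.0
grasp_force: 30.0
```

play_rows:
  dp:
    - [1,0.07,0]
    - [1,0.07,0]
    - [0,0,0]
    - [0,0,0]
  yaw: [0,0,0,0]

```text
t: 15.97
ee_pos: [556.6, 75.0, 30.2]
orientation: [3.139, 0.115, -0.007]
ft_force: [-8.0, -1.1, 9.6]
width: 29.7
grasp_force: 30.0
```

play_rows:
  dp:
    - [0,0,0.6]
    - [0.1,-1.5,0]
    - [0.1,-1.5,0]
    - [0.1,-1.5,0]
    - [0,0,0]
    - [0,0,0]
  yaw: [0,0,0,0,0,0]

```text
t: 16.47
ee_pos: [558.4, 70.5, 30.4]
orientation: [-3.14, -0.114, 0.002]
ft_force: [-3.0, 1.6, -2.2]
width: 29.8
grasp_force: 30.0
```

play_rows:
  dp:
    - [1,0.07,0]
    - [1,0.07,0]
    - [0.1,-1,0]
    - [0,0,0]
    - [0,0,0]
  yaw: [0,0,0,0,0]

```text
t: 16.88
ee_pos: [559.7, 69.9, 30.4]
orientation: [-3.139, -0.114, 0.004]
ft_force: [-5.8, 3.1, -1.1]
width: 29.7
grasp_force: 30.0
```

play_rows:
  dp:
    - [1,0.07,0]
    - [0.07,-1,0]
    - [0,0,0]
    - [0,0,0]
  yaw: [0,0,0,0]

```text
t: 17.22
ee_pos: [559.8, 69.4, 30.4]
orientation: [-3.139, -0.114, 0.007]
ft_force: [-8.8, 5.7, 3.7]
width: 29.9
grasp_force: 30.0
```

play_rows:
  dp:
    - [0.5,0,0]
    - [0.07,-1,0]
    - [0,0,0]
    - [0,0,0]
  yaw: [0,0,0,0]

```text
t: 17.55
ee_pos: [559.9, 68.7, 30.5]
orientation: [-3.139, -0.114, 0.008]
ft_force: [-10.5, 5.5, 4.3]
width: 29.9
grasp_force: 30.0
```

play_rows:
  dp:
    - [0,0,0.3]
    - [0.07,-1,0]
    - [0,-1,0]
    - [0,0,0]
    - [0,0,0]
  yaw: [0,0,0,0,0]

```text
t: 17.97
ee_pos: [560.0, 68.4, 30.6]
orientation: [-3.136, -0.112, 0.008]
ft_force: [-10.3, 18.0, 2.2]
width: 29.9
grasp_force: 30.0
```

play_rows:
  dp:
    - [0,-1,0]
    - [0,0,0]
    - [0,0,0]
  yaw: [0,0,0]

```text
t: 18.22
ee_pos: [560.0, 68.3, 30.7]
orientation: [-3.135, -0.112, 0.008]
ft_force: [-10.4, 23.1, 2.4]
width: 29.4
grasp_force: 30.0
```

play_rows:
  dp:
    - [0,1.6,0]
    - [0.5,0,0]
    - [1,0,0]
    - [0,0,0]
    - [0,0,0]
  yaw: [0,0,0,0,0]

```text
t: 18.63
ee_pos: [560.0, 68.5, 30.6]
orientation: [-3.137, -0.113, 0.013]
ft_force: [-14.7, 15.0, 7.1]
width: 29.4
grasp_force: 30.0
```

play_rows:
  dp:
    - [0.5,0,0]
    - [0,-0.8,0]
    - [0,0,0]
    - [0,0,0]
  yaw: [0,0,0,0]

```text
t: 18.97
ee_pos: [560.0, 68.4, 30.6]
orientation: [-3.136, -0.113, 0.014]
ft_force: [-17.0, 19.7, 8.0]
width: 30.0
grasp_force: 30.0
```

Run:
```python
from h import *
np.set_printoptions(precision=3,suppress=True)
o=ctrl.get_obs(); print(o['t'],np.array(o['ee_pos']),np.array(o['orientation']),np.array(o['ft_force']),np.array(o['moment']))
im=viewer.get_image('wrist'); save(im,'w6.png',(200,100,520,300),2.5)
im=viewer.get_image('top'); save(im,'t6.png',(210,140,310,230),6)
```

```text
18.9667 [560.035  68.413  30.639] [-3.136 -0.113  0.014] [-17.035  19.696   7.973] [ 3.624  2.864 -0.035]
```

View pics/w6.png

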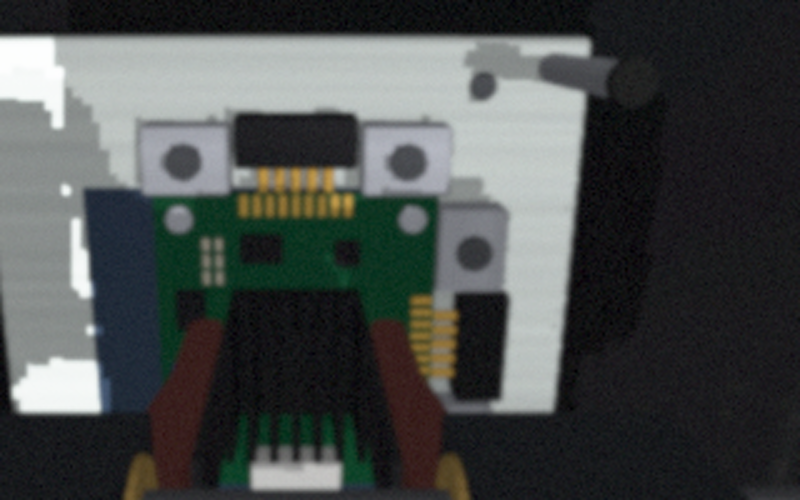

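The board's gold edges sit against both pairs of stop blocks, at the rear around crop (295,195) and on the side around (437,250). I'll ease the downward load and keep the push.

play_rows:
  dp:
    - [0,0,0.6]
    - [0,0,0]
    - [0,0,0]
    - [0,0,0]
  yaw: [0,0,0,0]

```text
t: 19.4
ee_pos: [560.0, 68.4, 30.8]
orientation: [-3.136, -0.113, 0.014]
ft_force: [-15.5, 19.3, 2.4]
width: 29.9
grasp_force: 30.0
```

play_rows:
  dp:
    - [0.4,0,0]
    - [0,0.2,0]
    - [0,0,0]
    - [0,0,0]
    - [0,0,0]
    - [0,0,0]
    - [0,0,0]
    - [0,0,0]
  yaw: [0,0,0,0,0,0,0,0]

```text
t: 20.07
ee_pos: [560.0, 68.4, 30.7]
orientation: [-3.136, -0.113, 0.015]
ft_force: [-16.4, 17.4, 4.6]
width: 30.0
grasp_force: 30.0
```

Run:
```python
from h import *
np.set_printoptions(precision=3,suppress=True)
o=ctrl.get_obs(); print(o['t'],np.array(o['ee_pos']),np.array(o['ft_force']),np.array(o['moment']))
im=viewer.get_image('wrist'); save(im,'w7.png',(240,130,400,270),5)
```

```text
20.0667 [560.018  68.398  30.714] [-16.358  17.389   4.65 ] [3.545 2.838 0.004]
```

View pics/w7.png

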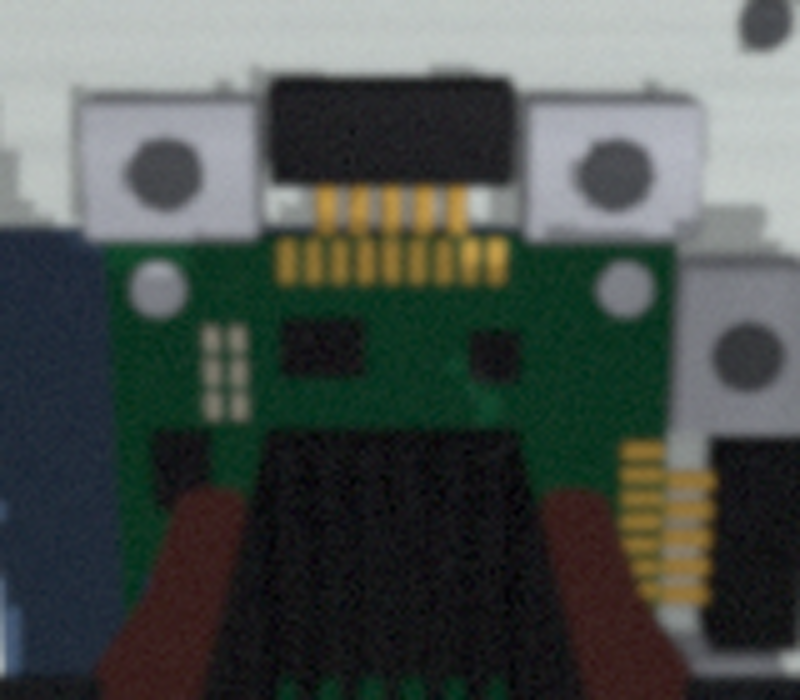

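The board edge meets both rear blocks evenly at row 240 and the side block at column 675. The forces are steady and the twisting moment is about zero, so I'm handing in.

```bash
python3 -c "
from workcell import ticket
print(ticket.close_job())"
```

```text
the job is handed in; nothing more can be done
None
```

I've handed the job in at about 20 s: the cover stands upright, and the green board is held pressed into the nest corner, looking flush on both stops in the last picture with steady pushes of about 16–17 N towards each. I moved nothing else on purpose, but took no final picture of the vials, tape roll or screwdriver.

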